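Walk an embossing die block round to the press-tray fence

ROBOT

A 6-joint arm with a two-finger parallel gripper is mounted at the origin on the work surface. World frame = base frame: x ahead of the robot, y to its left, z up, the work surface at z = 0. Lengths are in m, angles in rad, forces in N, time in s.
With the tool pointing down it reaches from about 0.35 to 0.725 m from the base axis. Payload 6 kg.
Tool frame: the origin (TCP) lies at the very end of the fingers, on their centre line; the grasp point (between the pads) lies 19 mm behind it (bot.hold_point_z is the distance from the TCP to the grasp point, in m); z points along the fingers, x is the direction in which the jaws open and shut, and the axes are right-handed (so a half turn about z gives the same grasp; the last joint's range is limited). The gripper opens to 85 mm and grips with 20 to 120 N. Pads are 22 mm wide; open, the fingers measure 114 mm over their backs; the gripper's body (76 mm by 85 mm) begins 54 mm behind the grasp point. The pads swing forward as they close: fully open they stand 13 mm farther back than shut.
Start: joints at [1.639, 0.04, 0.085, 0, -1.615, -0.334], TCP at [0.158, 0.579, 0.231] pointing down, gripper open.
Joint ranges: [-2.56, 2.56], [-1.29, 2.01], [-1.08, 1.49], [-3.29, 1.98], [-2.81, -0.18], [-2.99, 2.99]. Speed limits (rad/s): [2.57, 2.57, 3.01, 3.14, 3.14, 3.14].

INTERFACE

Orientations are given as a rotation vector (axis times angle).
In Python, from station import bot gives the robot as it stands.
- The arm moves only by the tool move_arm, never from a script. Its argument "motion" is a list of rows, each a list of 3 entries, a list of its own where there are three numbers: the shift along the world's x, y, z scaled (see below), then the turn, a rotation vector about the world's x, y, z scaled (see below), then the finger opening in mm, from 0 to 85.4. A call has 1 to 8 rows; each row is the pose to reach, as a shift and turn from the pose measured when the call began; what a row does not reach only later rows make up. The controller multiplies each number of a shift by 0.8 m and each number of a turn by 60 degrees. A row lasts 1/10 s, in which the tool goes at most 50 mm and 8.59 degrees, less where a joint would pass 70% of its speed; a pose out of reach is approached as far as the arm can. A call with a number of a shift or a turn outside -1 to 1 is refused whole. A call with a gripper value outside its range is refused whole. The fingers move at their own pace and stop on an object; "squeeze" is the grip in N (left out, the last holds). Time passes only in rows, so rows that repeat a pose let the fingers close. It gives the time, the measured TCP pose, the force and the opening at its end, in the units of the state.
- bot.state(): the state, without advancing time (a new reading comes with each control period).
- bot.get_image(name): name is "scene" or "top" or "wrist"; returns a dict with "img" (400x640x3 uint8, red, green, blue), "z_map" (400x640 float32, m along the optical axis (not along the pixel's ray), 0 where there is no reading), "K" (3x3 intrinsics, pixels), "k1" (the pictures are not rectified: a ray, as slopes to the right and down, at radius r is drawn at 1 + k1 r^2 times it, then the intrinsics apply), "rvec" (rotation vector, rad) and "tvec" (3), from world to camera coordinates, as OpenCV has them; the wrist camera has in their place "tool_from_camera" (4x4, takes a point from camera to tool coordinates, whose origin is the TCP and whose axes are the tool frame's). Camera axes: x right, y down, z forward; pixel columns grow to the right and rows downward; lengths in m; the calibration is good to about 2 mm. A picture is of the moment at which its call begins: read the wrist's pose just before it.
- bot.sign_off(): hands the job in, once; it reports no verdict.
The state is a dict: "time": time; "q": joint angles; "qvel": joint speeds; "joint_efforts": joint torques, N m; "position": TCP position; "eef_rot": TCP orientation; "wrist_force": force on the tool from outside, world axes, zero at the start; "moment": the same for the moment, N m; "opening": finger opening in m.
Only numpy, scipy, OpenCV 4.12 (cv2) and the standard library are available. Lean on these libraries where they do the work, as an engineer would, in place of code of your own. Each camera call takes 0.05 s, during which the arm holds its last target.

TASK

The heavy embossing die block on the press tray stands end-on to the steel fence. With the fingertips, walk it round on the pad by pushing at its corners until a long side (either one) faces the fence, keeping it off the fence until then; next push it up so that this side lies flush along the fence with the whole block between the two red lines. Only push it along, never lift or tip it, and leave the thread cone, the jar and the sanding block where they are.

Things in the scene. Friction and masses are not known exactly. Their poses are not given: they have to be found in the camera images.
- die_block: Dark cast block, brass woven-pattern plate on top: a plain box 90 mm (its x) by 130 mm (its y), 25 mm high, about 0.9 kg, alike both ways round. Origin: centre of its underside, z up. Long sides: the faces at x = -45 and +45 mm. Lies loose and flat on the pad on its whole underside; slides with dry friction (about 4 to 7 N), stops when the push stops. At the start its y axis points within 32 degrees of square to the fence.
- fence: Steel bar fixed along the tray's far edge, 350 mm long (its y), 14 mm thick, 22 mm above the pad. Origin: on the pad surface at the foot of the face that the block goes against, half-way along. x: level, square to that face, pointing away from the block (the block is at negative x); y: along the face; z up. Block flush and central: its origin at x = -45, y = 0 mm, its y along the fence's y.
- press_tray: Grey steel plate fixed on the bench, 300 mm (x) by 384 mm (y) with its side runners, under a flat white pad, x -146 to +100 mm (fence face), y -175 to +175 mm, whose top is 20 mm above the bench. The rest is lower but for the fence; a low black handle sticks out 30 mm at -x. Origin: on the bench under the plate's middle; axes as the fence's, whose origin is at x +100, y 0, z +20 mm.
- line_left (a point): The red line on the pad on the fence's +y side, square to the fence: this point lies where the line's inner edge meets the fence face, on the pad, 85 mm from the fence's middle. The line is 4 mm wide.
- line_right (a point): The same for the other red line, on the fence's -y side, 85 mm from the fence's middle. The block belongs between the two lines, which are 170 mm apart.
- thread_cone: Bystander: purple thread cone on a white core, 58 mm across at the foot, 74 mm high, standing on the bench beside the tray. Origin: centre of its foot.
- paint_jar: Bystander: amber jar of edge paint with a black cap, 44 mm across, 58 mm high, standing on the bench beside the tray. Origin: centre of its foot.
- sanding_block: Bystander: wooden sanding block with a cork sole, 85 mm (its x) by 42 mm by 32 mm high, lying on the bench beside the tray. Origin: centre of its underside.
Not all that is in view belongs to the job. There is more than one size of the die_block; the job needs the middle-sized.

How it is judged:
By the outcome, as a careful person would: the job done as asked, in the order asked, and still so for the second after the job is handed in, with the robot touching nothing.
It also fails if it takes over 72 s, if anything falls off the work surface, if the arm or the gripper's body presses on something with over 40 N, if the wrist force passes 120 N, or if a joint passes its speed limit or range.

## Working session

There is one attempt and no reset: what is moved stays moved. The work goes in short steps, Python scripts to look and compute and a tool call to move; the robot and the scene stay as the last step left them, time stands still between calls to the robot, and variables do not carry over. Pictures are saved under pics/ and viewed, and the job is handed in when it is done.

Besides the shell and the picture viewer there is one more tool, called after ">>>" by a JSON object that holds its "fn" and its "kwargs". move_arm: Moves the arm, as the interface text tells. Shifts and turns lie within -1 to 1; 1 stands for 0.8 m of shift or 60 degrees of turn. Its arguments: {"type":"object","properties":{"motion":{"type":"array","items":{"type":"array"}},"squeeze":{"type":"number"}},"required":["motion"]}

```bash
mkdir -p pics; ls
cat > h.py <<'E'
import numpy as np, cv2, sys
from station import bot
def grab(n):
    d=bot.get_image(n); return d
def save(img,fn): cv2.imwrite('pics/'+fn,cv2.cvtColor(np.ascontiguousarray(img),cv2.COLOR_RGB2BGR))
def ray(d,uv):
    K=np.array(d['K']);uv=np.atleast_2d(np.array(uv,float))
    xy=(uv-[K[0,2],K[1,2]])/[K[0,0],K[1,1]]
    r=xy.copy()
    for _ in range(20): r=xy/(1+d['k1']*(r**2).sum(1,keepdims=True))
    return np.c_[r,np.ones(len(r))]
def world_at_z(d,uv,z):
    R=cv2.Rodrigues(np.array(d['rvec'],float))[0];t=np.array(d['tvec'],float).ravel()
    dr=ray(d,uv)@R; c=-R.T@t
    s=(z-c[2])/dr[:,2]; return c+dr*s[:,None]
def world_depth(d,uv):
    R=cv2.Rodrigues(np.array(d['rvec'],float))[0];t=np.array(d['tvec'],float).ravel()
    uv=np.atleast_2d(uv).astype(int); z=d['z_map'][uv[:,1],uv[:,0]]
    return (ray(d,uv)*z[:,None]-t)@R
E
python3 - <<'E'
from h import *
for n in['top','scene']:
    d=grab(n); save(d['img'],n+'0.png'); np.save(n+'0.npy',d,allow_pickle=True)
    print(n,d['K'],d['k1'],d['rvec'],d['tvec'])
print(bot.state())
E
```

```text
pics
top [[446.15088533   0.         322.3068566 ]
 [  0.         446.15088533 197.26052823]
 [  0.           0.           1.        ]] -0.05381588281376622 [ 2.09087035 -2.13592964  0.19993581] [0.03628307 0.54430311 0.93957361]
scene [[440.56944817   0.         310.49862071]
 [  0.         440.56944817 198.58733065]
 [  0.           0.           1.        ]] 0.04116648275864562 [ 1.06709287  2.51717424 -0.90824067] [ 0.37625897 -0.2697211   1.54474633]
{'time': 0.1, 'q': array([ 1.63869361e+00,  4.07563214e-02,  8.39292179e-02, -4.13928868e-04,
       -1.61546898e+00, -3.33727021e-01]), 'qvel': array([ 1.00979716e-03, -1.21282688e-03,  2.09212469e-03,  1.57058415e-03,
       -6.57037035e-05, -2.07929367e-03]), 'joint_efforts': array([-4.83572556e-03, -3.69346082e+01,  3.48280299e+01,  6.95187047e+00,
       -4.66281650e-03,  4.12208252e-06]), 'position': array([0.15745879, 0.57867971, 0.23038521]), 'eef_rot': array([ 1.90676447e+00, -2.49529265e+00,  1.60553425e-03]), 'wrist_force': array([ 0.63526811,  0.35637317, -0.03257324]), 'moment': array([0.00515051, 0.02411099, 0.04127634]), 'opening': 0.08535202756212383}
```

View pics/top0.png

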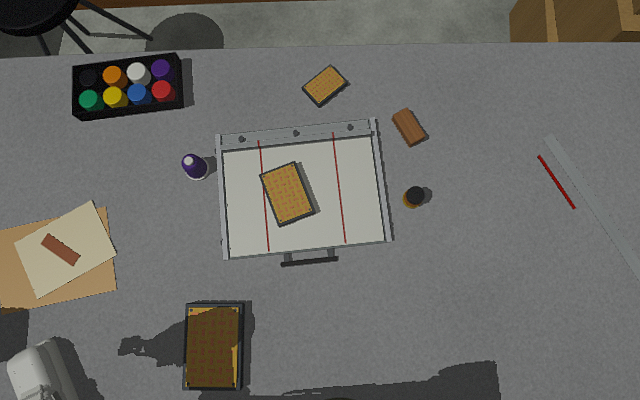

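View pics/scene0.png

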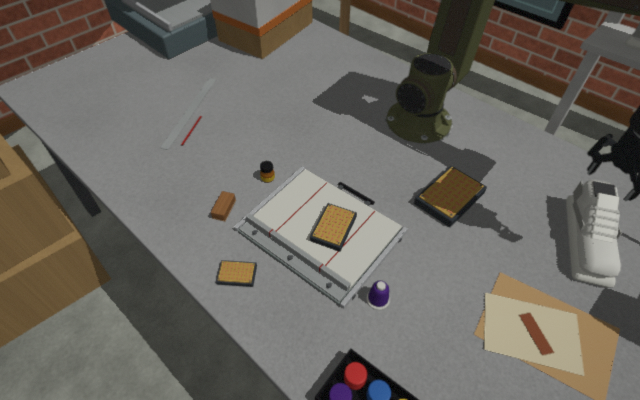

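Three blocks could be taken for the die block in the top view: the tray block at (287,193), a small one at (325,85) and a large one at (214,345). The middle-sized one is on the tray, as described. I'll check it in a close crop.

Run:
```python
from h import *
d=np.load('top0.npy',allow_pickle=True).item()
im=d['img'][110:275,205:405]
save(cv2.resize(im,None,fx=3.8,fy=3.5,interpolation=cv2.INTER_CUBIC),'crop0.png')
img=d['img']
# block: brass/dark within pad, by depth height
vv,uu=np.mgrid[0:400,0:640]; P=world_depth(d,np.c_[uu.ravel(),vv.ravel()]).reshape(400,640,3)
np.save('P0.npy',P)
for n,(u,v) in dict(pad=(300,235),block=(287,193),small=(325,85),large=(200,350),bench=(450,250),plate=(300,145)).items(): print(n,P[v,u].round(4))
for n,sl in dict(tray=(slice(150,235),slice(250,330)),small=(slice(60,110),slice(300,350)),large=(slice(295,395),slice(175,255))).items():
    Z=P[sl][...,2]; zt=np.percentile(Z,98); 
    zr=dict(tray=(.038,.06),small=(.012,.05),large=(.015,.08))[n]
    m=((Z>zr[0])&(Z<zr[1])); pts=P[sl][m]; r=cv2.minAreaRect(pts[:,:2].astype(np.float32)*1000)
    print(n,m.sum(),np.median(pts[:,2]),r, cv2.boxPoints(r).round(1).tolist())
```

```text
pad [0.4658 0.0774 0.0183]
block [0.5575 0.1038 0.0491]
small [0.8291 0.0127 0.0228]
large [0.2196 0.2945 0.0364]
bench [ 0.4255 -0.2665 -0.0011]
plate [0.6785 0.075  0.0213]
tray 2238 0.045648763614871676 ((559.1781005859375, 105.77450561523438), (130.99514770507812, 90.07450866699219), 20.535463333129883) [[482.0, 125.0], [513.5999755859375, 40.599998474121094], [636.2999877929688, 86.5999984741211], [604.7000122070312, 170.89999389648438]]
small 1001 0.019192419761183032 ((834.2294311523438, 14.019603729248047), (68.18637084960938, 96.9503402709961), 39.24094772338867) [[777.2000122070312, 30.0], [838.5, -45.099998474121094], [891.2999877929688, -2.0], [830.0, 73.0999984741211]]
large 5148 0.035547143945153285 ((226.90194702148438, 269.7645568847656), (130.02488708496094, 183.28651428222656), 89.58009338378906) [[134.8000030517578, 205.39999389648438], [318.1000061035156, 204.10000610351562], [319.0, 334.1000061035156], [135.6999969482422, 335.3999938964844]]
```

View pics/crop0.png

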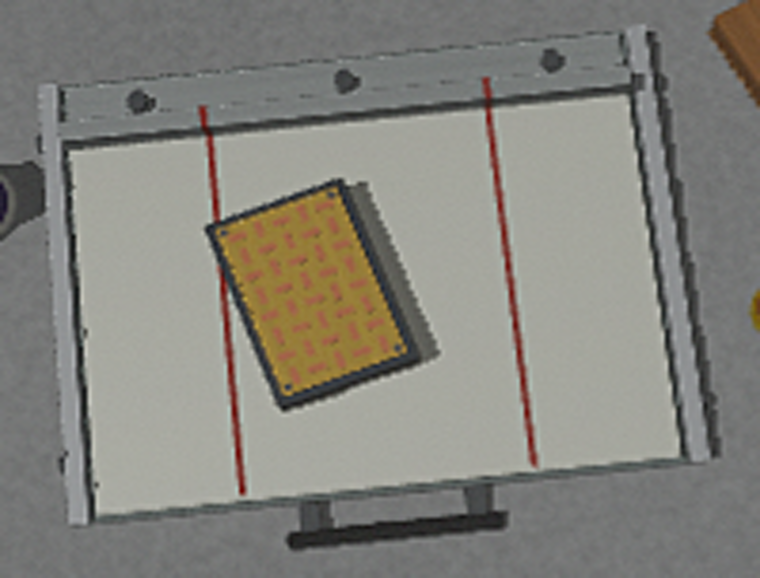

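The crop confirms the choice: the block on the tray measures 131 x 90 mm, the small one 68 x 97 and the large one 130 x 183. Next I'll find the fence and lines.

Run:
```python
from h import *
d=np.load('top0.npy',allow_pickle=True).item(); P=np.load('P0.npy')
Z=P[...,2]
for u in (240,300,350): print(u,[(v,round(float(P[v,u,0]),3),round(float(Z[v,u]),3),d['img'][v,u].tolist()) for v in range(126,156)])
img=d['img'].astype(int)
red=(img[...,0]-np.maximum(img[...,1],img[...,2])>60)
red[:120]=0;red[265:]=0;red[:,:245]=0;red[:,360:]=0
vv,uu=np.nonzero(red)
for nm,s in (('L',uu<275),('R',uu>=325)):
    u,v=uu[s],vv[s]; print(nm,v.min(),v.max())
    k=v>150
    # skip those on block
    W=world_at_z(d,np.c_[u[k],v[k]],.02); 
    if nm=='L': W=W[(abs(world_depth(d,np.c_[u[k],v[k]])[:,2]-.02)<.008)]
    c=np.polyfit(W[:,0],W[:,1],1); print(nm,c,np.degrees(np.arctan(c[0])),np.std(W[:,1]-np.polyval(c,W[:,0])))
```

```text
240 [(126, 0.738, -0.001, [109, 112, 111]), (127, 0.735, 0.001, [109, 111, 110]), (128, 0.732, 0.003, [110, 112, 109]), (129, 0.729, 0.002, [110, 113, 111]), (130, 0.728, -0.001, [111, 113, 114]), (131, 0.724, 0.001, [118, 117, 116]), (132, 0.722, -0.0, [83, 85, 84]), (133, 0.713, 0.018, [116, 121, 119]), (134, 0.71, 0.019, [122, 125, 126]), (135, 0.707, 0.022, [108, 113, 109]), (136, 0.35, 1.028, [58, 58, 61]), (137, 0.701, 0.024, [58, 62, 64]), (138, 0.698, 0.027, [65, 69, 69]), (139, 0.696, 0.024, [67, 68, 71]), (140, 0.694, 0.022, [66, 68, 70]), (141, 0.691, 0.025, [50, 52, 50]), (142, 0.689, 0.022, [75, 75, 77]), (143, 0.68, 0.042, [123, 127, 126]), (144, 0.678, 0.042, [123, 123, 123]), (145, 0.675, 0.044, [117, 122, 120]), (146, 0.673, 0.042, [125, 128, 126]), (147, 0.671, 0.039, [128, 131, 129]), (148, 0.668, 0.042, [63, 63, 65]), (149, 0.668, 0.035, [58, 59, 58]), (150, 0.668, 0.027, [69, 70, 69]), (151, 0.667, 0.022, [151, 153, 144]), (152, 0.665, 0.022, [166, 168, 158]), (153, 0.663, 0.019, [164, 165, 157]), (154, 0.66, 0.021, [163, 164, 156]), (155, 0.656, 0.025, [161, 163
[... 1705 characters left out ...]
[163, 165, 156]), (142, 0.683, 0.021, [163, 163, 155]), (143, 0.681, 0.021, [162, 163, 155]), (144, 0.678, 0.022, [162, 163, 154]), (145, 0.676, 0.022, [163, 164, 157]), (146, 0.673, 0.023, [163, 164, 157]), (147, 0.671, 0.021, [162, 162, 155]), (148, 0.669, 0.02, [163, 164, 156]), (149, 0.666, 0.021, [163, 165, 155]), (150, 0.664, 0.02, [163, 163, 154]), (151, 0.662, 0.018, [163, 164, 157]), (152, 0.657, 0.026, [162, 164, 156]), (153, 0.656, 0.022, [162, 165, 155]), (154, 0.654, 0.021, [161, 162, 154]), (155, 0.651, 0.023, [163, 166, 157])]
L 141 250
L [0.08793996 0.1115611 ] 5.025659730982454 0.0007582854864831685
R 133 242
R [ 0.08895473 -0.06384765] 5.08335059495609 0.0005889262240556795
```

>>> {"fn": "move_arm", "kwargs": {"motion": [[[0.41,-0.53,0],[0,0,-0.9],0],[[0.41,-0.53,0],[0,0,-0.9],0],[[0.41,-0.53,0],[0,0,-0.9],0],[[0.41,-0.53,0],[0,0,-0.9],0],[[0.41,-0.53,0],[0,0,-0.9],0],[[0.41,-0.53,0],[0,0,-0.9],0],[[0.41,-0.53,0],[0,0,-0.9],0],[[0.41,-0.53,0],[0,0,-0.9],0]], "squeeze": 40}}

```text
time: 0.9
position: [0.4028, 0.2606, 0.2305]
eef_rot: [0.565, -3.089, 0.0]
wrist_force: [1.6, 0.6, -0.5]
opening: 0.0002
```

```bash
cat >> h.py <<'E'
YAW=np.radians(5.06); N=np.array([np.cos(YAW),np.sin(YAW)]); T=np.array([-N[1],N[0]])
E
python3 - <<'E'
from h import *
d=np.load('top0.npy',allow_pickle=True).item()
W=world_at_z(d,[[240,150.5],[300,144.3],[350,138.5]],.02)[:,:2]; print(W@N)
# face top edges at z .042
W=world_at_z(d,[[240,147.5],[300,141.5],[350,135.5]],.042)[:,:2]; print(W@N)
c=np.mean(W@N); 
# middle y: lines midpoint y=.0239+.0884x
t=None
for x in (.5,.68):
    p=np.array([x,.02386+.08845*x]); print('t',p@T)
# brass block edges in img
img=d['img'].astype(int)
m=((img[...,0]-img[...,2])>40)
m[:150]=0;m[235:]=0;m[:,:250]=0;m[:,325:]=0
n,l,s,_=cv2.connectedComponentsWithStats(m.astype(np.uint8)); 
k=1+np.argmax(s[1:,4]); vv,uu=np.nonzero(l==k)
print(cv2.minAreaRect((world_at_z(d,np.c_[uu,vv],.045)[:,:2]*1000).astype(np.float32)))
print(bot.state()['position'],bot.state()['q'])
E
```

```text
[0.68549174 0.68463639 0.68569143]
[0.68541287 0.68409113 0.68562105]
t 0.023720211053607478
t 0.02370336171249742
((559.6529541015625, 106.123779296875), (118.26078033447266, 78.17520141601562), 20.597108840942383)
[0.40281289 0.26061248 0.23052013] [ 9.95379092e-01 -2.83280456e-01 -2.11272494e-01 -1.08481449e-03
 -1.64384837e+00 -6.33689662e-01]
```

>>> {"fn": "move_arm", "kwargs": {"motion": [[[0.107,-0.135,-0.1],[0,0,0],0],[[0.107,-0.135,-0.1],[0,0,0],0],[[0.107,-0.135,-0.1],[0,0,0],0],[[0.107,-0.135,-0.1],[0,0,0],0],[[0.107,-0.135,-0.19],[0,0,0],0],[[0.107,-0.135,-0.245],[0,0,0],0],[[0.107,-0.135,-0.248],[0,0,0],0],[[0.107,-0.135,-0.248],[0,0,0],0]]}}

```text
time: 1.7
position: [0.4862, 0.1516, 0.0286]
eef_rot: [0.564, -3.083, 0.004]
wrist_force: [0.1, -0.9, 0.7]
opening: -0.0003
```

```bash
cat >> h.py <<'E'
def look(tag,off=1):
    d=grab('top'); img=d['img'].astype(int)
    m=((img[...,0]-img[...,2])>40)
    W=world_at_z(d,np.c_[np.tile(np.arange(640),400),np.repeat(np.arange(400),640)],.045).reshape(400,640,3)
    f=(W[...,:2]@N-.6852); g=(W[...,:2]@T-.0237)
    m&=(f>-.26)&(f<.012)&(abs(g)<.18)
    m&=~((img[...,0]-img[...,1])>60)
    n,l,s,_=cv2.connectedComponentsWithStats(m.astype(np.uint8))
    k=1+np.argmax(s[1:,4]); q=W[l==k][:,:2]*1000
    r=cv2.minAreaRect(q.astype(np.float32))
    c=np.array(r[0])/1000; a=r[2]; 
    if r[1][0]<r[1][1]: a+=90
    print('size',np.round(r[1],1),'centre',c.round(4),'long axis deg',round(a,1),'rel fence n',round(a-5.06,1))
    print('fence frame x,y mm',round((c@N-.6852)*1000,1),round((c@T-.0237)*1000,1))
    u=np.array([np.cos(np.radians(a)),np.sin(np.radians(a))]); v=np.array([-u[1],u[0]])
    for su in(-1,1):
        for sv in(-1,1):
            p=c+su*.065*u+sv*.045*v; print('corner',su,sv,p.round(4),'fence x',round((p@N-.6852)*1000,1), 'y',round((p@T-.0237)*1000,1))
    save(cv2.resize(d['img'][100:290,180:430],None,fx=3,fy=3,interpolation=cv2.INTER_CUBIC),tag+'.png')
    st=bot.state(); print('t',round(st['time'],2),'tcp',st['position'].round(4),'F',st['wrist_force'].round(1),'q6',st['q'][5].round(2))
E
python3 - <<'E'
from h import *
look('a1')
E
```

```text
size [119.1  78.6] centre [0.5599 0.1065] long axis deg 20.6 rel fence n 15.5
fence frame x,y mm -118.1 33.0
corner -1 -1 [0.5149 0.0415] fence x -168.6 y -27.8
corner -1 1 [0.4832 0.1257] fence x -192.8 y 58.9
corner 1 -1 [0.6366 0.0872] fence x -43.4 y 7.0
corner 1 1 [0.6049 0.1714] fence x -67.5 y 93.7
t 1.75 tcp [0.4879 0.1523 0.0315] F [0.6 0.3 0.4] q6 -0.33
```

View pics/a1.png

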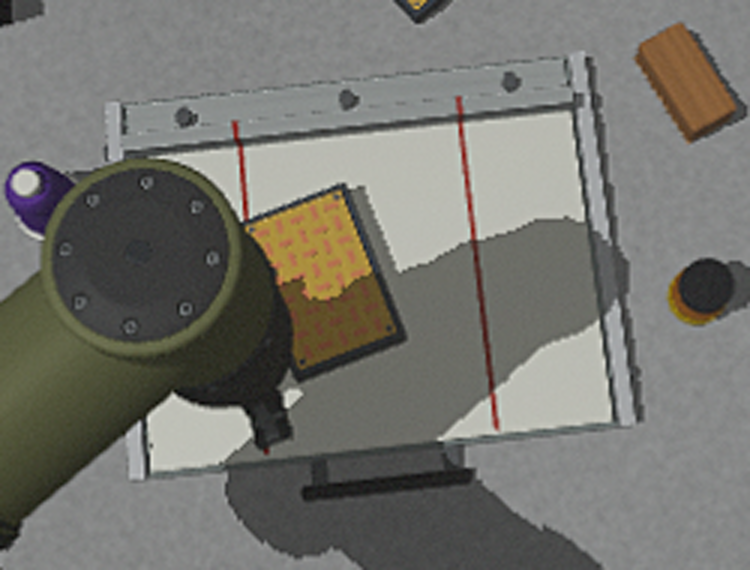

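```bash
cat >> h.py <<'E'
def arc(c,a,corloc,tcploc,angs,pre=None):
    """waypoints (scaled) from present pose; block centre c, yaw a deg, COR & tcp in block frame(m)"""
    p0=bot.state()['position']; z=.029
    R=lambda t:np.array([[np.cos(t),-np.sin(t)],[np.sin(t),np.cos(t)]])
    A=np.radians(a); cor=np.array(c)+R(A)@np.array(corloc)
    for g in angs:
        p=cor+R(A+np.radians(g))@(np.array(tcploc)-corloc)
        s=np.array([*(p-p0[:2]),z-p0[2]])/.8
        print(g,p.round(4),'scaled',s.round(4),'turn',round(g/60,3))
E
python3 - <<'E'
from h import *
arc([.5599,.1065],20.6,[.032,0],[-.051,.056],[0,5,10,15,20,25,30])
E
```

```text
0 [0.4925 0.141 ] scaled [ 0.0057 -0.0142 -0.0031] turn 0.0
5 [0.4908 0.1324] scaled [ 0.0037 -0.0249 -0.0031] turn 0.083
10 [0.4899 0.1237] scaled [ 0.0025 -0.0358 -0.0031] turn 0.167
15 [0.4898 0.115 ] scaled [ 0.0024 -0.0467 -0.0031] turn 0.25
20 [0.4904 0.1063] scaled [ 0.0031 -0.0576 -0.0031] turn 0.333
25 [0.4918 0.0976] scaled [ 0.0049 -0.0684 -0.0031] turn 0.417
30 [0.4939 0.0892] scaled [ 0.0075 -0.079  -0.0031] turn 0.5
```

>>> {"fn": "move_arm", "kwargs": {"motion": [[[0.006,-0.012,-0.003],[0,0,0],0],[[0.004,-0.025,-0.003],[0,0,0.08],0],[[0.0025,-0.036,-0.003],[0,0,0.167],0],[[0.0025,-0.047,-0.003],[0,0,0.25],0],[[0.003,-0.058,-0.003],[0,0,0.333],0],[[0.005,-0.068,-0.003],[0,0,0.417],0],[[0.0075,-0.079,-0.003],[0,0,0.5],0],[[0.0075,-0.079,-0.003],[0,0,0.5],0]]}}

```text
time: 2.55
position: [0.4952, 0.0888, 0.0312]
eef_rot: [-1.346, 2.838, -0.004]
wrist_force: [0.6, 0.0, -0.1]
opening: 0.0001
```

Run:
```python
from h import *
look('a2')
```

```text
size [65.2 33.2] centre [0.5622 0.0372] long axis deg 9.4 rel fence n 4.4
fence frame x,y mm -121.9 -36.2
corner -1 -1 [ 0.5054 -0.0178] fence x -183.3 y -86.1
corner -1 1 [0.4907 0.0709] fence x -190.1 y 3.7
corner 1 -1 [0.6337 0.0034] fence x -53.7 y -76.2
corner 1 1 [0.619  0.0922] fence x -60.5 y 13.6
t 2.6 tcp [0.495  0.0891 0.0309] F [ 0.2 -0.1 -0.3] q6 0.3
```

View pics/a2.png

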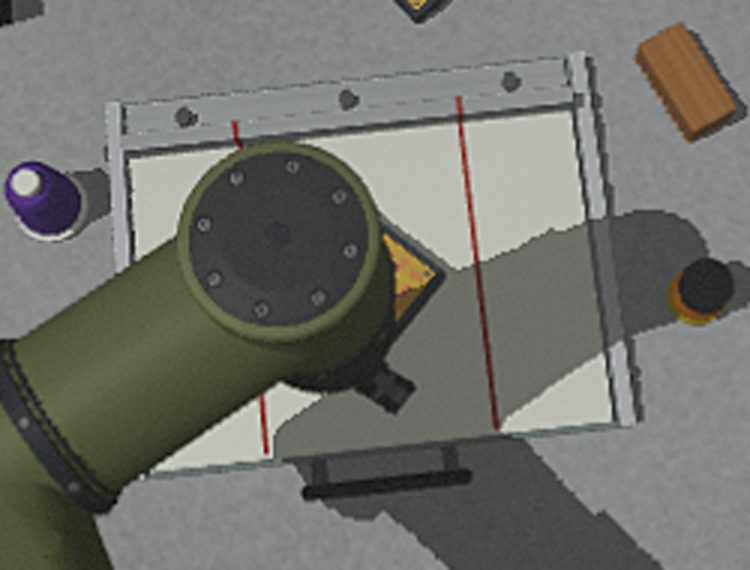

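Run:
```python
from h import *
d=grab('scene')
save(cv2.resize(d['img'][150:320,220:420],None,fx=4,fy=3.5,interpolation=cv2.INTER_CUBIC),'s2.png')
np.save('s2.npy',d,allow_pickle=True)
```

```text
(no output)
```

View pics/s2.png

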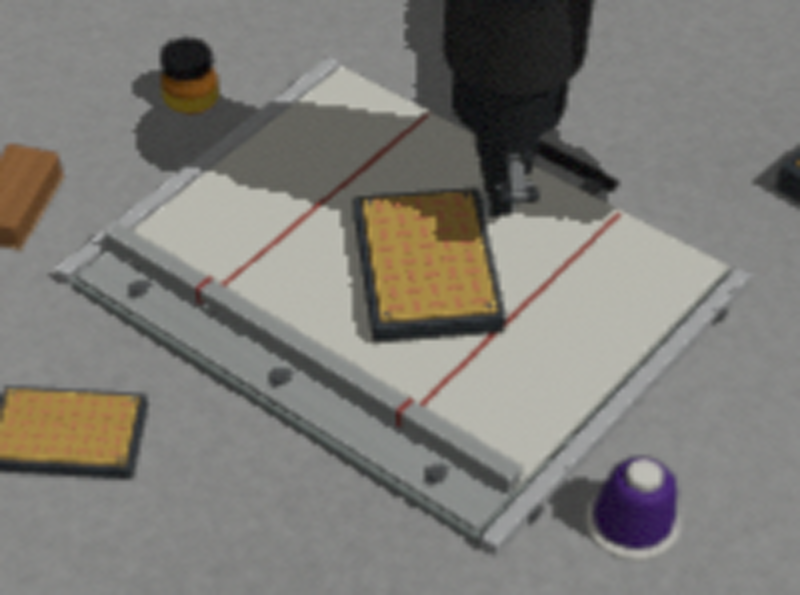

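```bash
cat >> h.py <<'E'
def looks(tag,d=None,view='scene',save_=True):
    d=d or grab(view); img=d['img'].astype(int)
    m=((img[...,1]-img[...,2])>.25*img[...,0])&(img[...,0]>30)
    W=world_at_z(d,np.c_[np.tile(np.arange(640),400),np.repeat(np.arange(400),640)],.045).reshape(400,640,3)
    f=(W[...,:2]@N-.6852); g=(W[...,:2]@T-.0237)
    m&=(f>-.26)&(f<.012)&(abs(g)<.17)
    n,l,s,_=cv2.connectedComponentsWithStats(m.astype(np.uint8))
    k=1+np.argmax(s[1:,4]); q=W[l==k][:,:2]*1000
    r=cv2.minAreaRect(q.astype(np.float32))
    c=np.array(r[0])/1000; a=r[2]
    if r[1][0]<r[1][1]: a+=90
    st=bot.state()
    print(view,'size',np.round(r[1],1),'centre',c.round(4),'long axis',round(a,1),'rel n',round(a-5.06,1),'fence xy',round((c@N-.6852)*1000,1),round((c@T-.0237)*1000,1),
     't',round(st['time'],2),'tcp',st['position'].round(4),'F',st['wrist_force'].round(1),'q6',st['q'][5].round(2))
    u=np.array([np.cos(np.radians(a)),np.sin(np.radians(a))]); v=np.array([-u[1],u[0]])
    print('tcp in block frame mm',((st['position'][:2]-c)@np.c_[u,v]*1000).round(1), 'max fence x',round(max((c+i*.065*u+j*.045*v)@N-.6852 for i in(-1,1) for j in(-1,1))*1000,1))
    if save_: save(cv2.resize(d['img'][150:320,220:420],None,fx=4,fy=3.5,interpolation=cv2.INTER_CUBIC),tag+'.png')
    return c,a
E
python3 - <<'E'
from h import *
looks('',np.load('scene0.npy',allow_pickle=True).item(),'scene0',False)
looks('',np.load('top0.npy',allow_pickle=True).item(),'top0',False)
c,a=looks('',np.load('s2.npy',allow_pickle=True).item(),'s2',False)
# scene: red lines check
d=np.load('scene0.npy',allow_pickle=True).item(); img=d['img'].astype(int)
W=world_at_z(d,np.c_[np.tile(np.arange(640),400),np.repeat(np.arange(400),640)],.02).reshape(400,640,3)[...,:2]
f=W@N-.6852;g=W@T-.0237
m=(img[...,0]-np.maximum(img[...,1],img[...,2])>60)&(f<-.02)&(f>-.24)
for s in(-1,1):
    k=m&(abs(g-s*.087)<.015); print(s,np.median(g[k]),np.polyfit(f[k],g[k],1))
E
```

```text
scene0 size [119.5  80.1] centre [0.5595 0.1063] long axis 20.6 rel n 15.5 fence xy -118.5 32.8 t 2.65 tcp [0.4948 0.0893 0.0306] F [-0.9  0.6 -0.1] q6 0.3
tcp in block frame mm [-66.5   6.8] max fence x -43.9
top0 size [119.1  78.3] centre [0.56   0.1063] long axis 20.6 rel n 15.5 fence xy -118.0 32.8 t 2.65 tcp [0.4948 0.0893 0.0306] F [-0.9  0.6 -0.1] q6 0.3
tcp in block frame mm [-67.   7.] max fence x -43.4
s2 size [120.6  80. ] centre [0.5691 0.0892] long axis 50.6 rel n 45.5 fence xy -110.4 15.0 t 2.65 tcp [0.4948 0.0893 0.0306] F [-0.9  0.6 -0.1] q6 0.3
tcp in block frame mm [-47.1  57.4] max fence x -32.8
  return _methods._mean(a, axis=axis, dtype=dtype,
  ret = ret.dtype.type(ret / rcount)
Traceback (most recent call last):
TypeError: expected non-empty vector for x
```

Run:
```python
from h import *
arc([.5691,.0892],50.6,[.037,0],[-.048,.056],[5,11,17,23,29,35,40,44])
```

```text
5 [0.4984 0.0793] scaled [ 0.0044 -0.0125 -0.002 ] turn 0.083
11 [0.5029 0.0697] scaled [ 0.0101 -0.0246 -0.002 ] turn 0.183
17 [0.5084 0.0605] scaled [ 0.017  -0.0359 -0.002 ] turn 0.283
23 [0.5149 0.0521] scaled [ 0.0251 -0.0466 -0.002 ] turn 0.383
29 [0.5222 0.0443] scaled [ 0.0342 -0.0563 -0.002 ] turn 0.483
35 [0.5302 0.0373] scaled [ 0.0443 -0.065  -0.002 ] turn 0.583
40 [0.5375 0.0322] scaled [ 0.0533 -0.0714 -0.002 ] turn 0.667
44 [0.5436 0.0286] scaled [ 0.061  -0.0759 -0.002 ] turn 0.733
```

>>> {"fn": "move_arm", "kwargs": {"motion": [[[0.0045,-0.0125,-0.002],[0,0,0.083],0],[[0.01,-0.0245,-0.002],[0,0,0.183],0],[[0.017,-0.036,-0.002],[0,0,0.283],0],[[0.025,-0.0465,-0.002],[0,0,0.383],0],[[0.034,-0.056,-0.002],[0,0,0.483],0],[[0.044,-0.065,-0.002],[0,0,0.583],0],[[0.053,-0.0715,-0.002],[0,0,0.667],0],[[0.061,-0.076,-0.002],[0,0,0.733],0]]}}

```text
time: 3.45
position: [0.5437, 0.0283, 0.0298]
eef_rot: [2.31, -2.129, 0.003]
wrist_force: [-4.1, -0.4, 2.8]
opening: 0.0001
```

Run:
```python
from h import *
looks('s3')
```

```text
scene size [ 80.6 120.2] centre [0.5959 0.0792] long axis 92.9 rel n 87.9 fence xy -84.6 2.6 t 3.5 tcp [0.5445 0.028  0.0298] F [-0.7 -0.8  0.3] q6 1.23
tcp in block frame mm [-48.5  54. ] max fence x -37.2
```

View pics/s3.png

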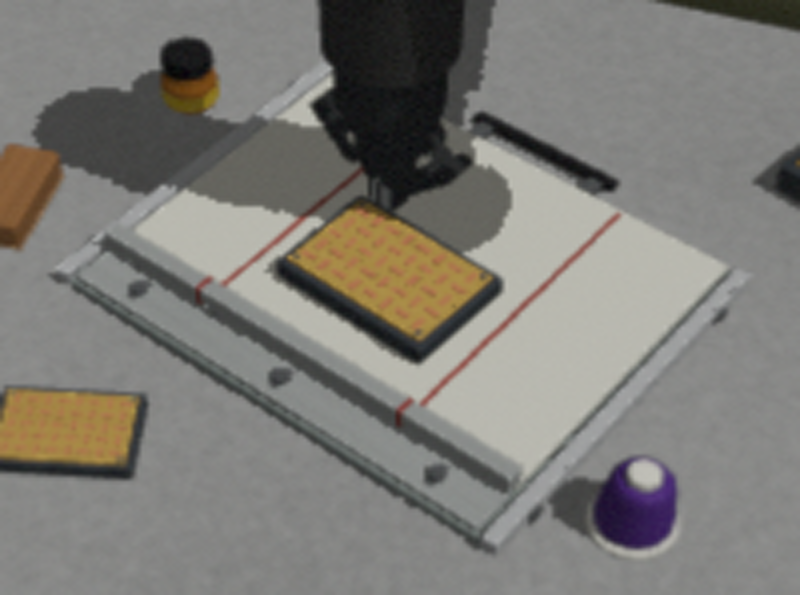

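>>> {"fn": "move_arm", "kwargs": {"motion": [[[-0.015,-0.001,0],[0,0,0],0],[[-0.023,0.02,0],[0,0,0],0],[[-0.023,0.056,0],[0,0,0.005],50],[[-0.023,0.056,0],[0,0,0.005],50],[[-0.023,0.056,0],[0,0,0.005],50],[[-0.023,0.056,-0.005],[0,0,0.005],50],[[-0.023,0.056,-0.007],[0,0,0.005],50],[[-0.023,0.056,-0.007],[0,0,0.005],50]]}}

```text
time: 4.3
position: [0.5258, 0.0722, 0.0236]
eef_rot: [2.317, -2.121, 0.004]
wrist_force: [-0.5, -0.7, 0.1]
opening: 0.05
```

Run:
```python
from h import *
looks('s4')
d=grab('wrist'); save(d['img'],'w4.png')
```

```text
scene size [ 80.2 120.9] centre [0.5966 0.0789] long axis 93.3 rel n 88.2 fence xy -83.9 2.3 t 4.35 tcp [0.526  0.0723 0.0239] F [-0.   0.2 -0. ] q6 1.14
tcp in block frame mm [-2.5 70.9] max fence x -36.9
```

View pics/s4.png

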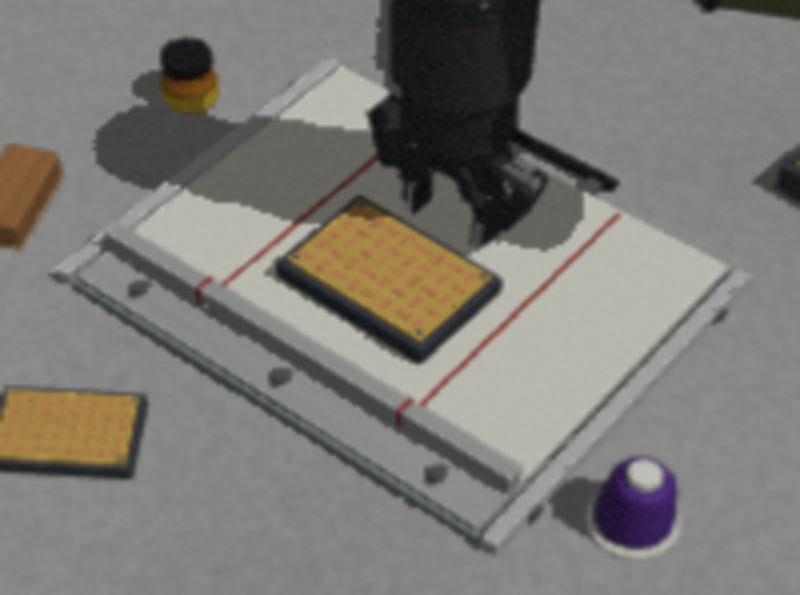

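View pics/w4.png

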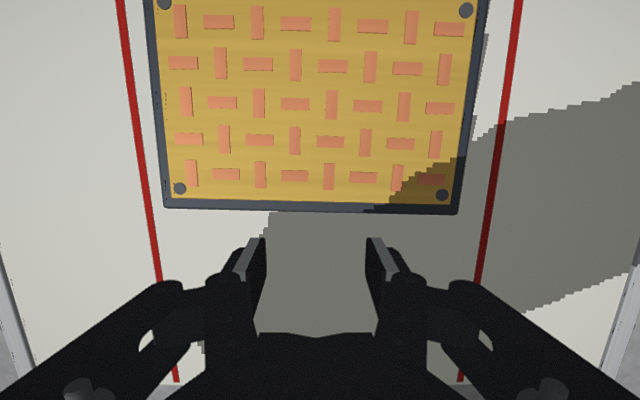

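>>> {"fn": "move_arm", "kwargs": {"motion": [[[0.012,0.001,0],[0,0,0],50],[[0.02,0.002,0],[0,0,0],50],[[0.028,0.0025,0],[0,0,0],50],[[0.036,0.003,0],[0,0,0],50],[[0.044,0.004,0],[0,0,0],50],[[0.052,0.0045,0],[0,0,0],50],[[0.059,0.005,0],[0,0,0],50],[[0.06,0.0053,0],[0,0,0],50]]}}

```text
time: 5.2
position: [0.574, 0.0762, 0.0238]
eef_rot: [2.315, -2.12, 0.003]
wrist_force: [-6.3, -0.7, 4.0]
opening: 0.0499
```

Run:
```python
from h import *
looks('s5')
```

```text
scene size [ 80.8 120.8] centre [0.6285 0.0825] long axis 94.5 rel n 89.4 fence xy -51.9 3.0 t 5.25 tcp [0.574  0.0763 0.0237] F [-4.  -1.1  2. ] q6 1.18
tcp in block frame mm [-2.  54.8] max fence x -6.2
```

View pics/s5.png

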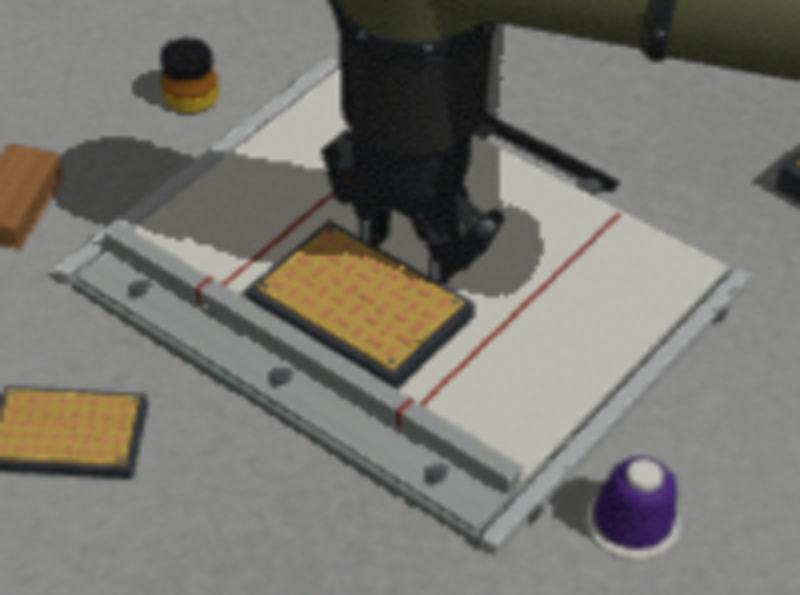

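>>> {"fn": "move_arm", "kwargs": {"motion": [[[0.003,0.0003,0],[0,0,0],50],[[0.005,0.0005,0],[0,0,0],50],[[0.007,0.0006,0],[0,0,0],50],[[0.008,0.0007,0],[0,0,0],50],[[0.008,0.0007,0],[0,0,0],50]]}}

```text
time: 5.75
position: [0.5787, 0.0764, 0.0235]
eef_rot: [2.313, -2.118, -0.001]
wrist_force: [-11.0, -0.0, 6.8]
opening: 0.0496
```

Run:
```python
from h import *
looks('s6')
```

```text
scene size [ 80.7 120.3] centre [0.633  0.0829] long axis 95.9 rel n 90.8 fence xy -47.3 3.0 t 5.8 tcp [0.5787 0.0765 0.0235] F [-11.   -0.6   6.5] q6 1.18
tcp in block frame mm [-0.8 54.7] max fence x -1.4
```

>>> {"fn": "move_arm", "kwargs": {"motion": [[[0.003,0.0003,0],[0,0,0],50],[[0.0045,0.0004,0],[0,0,0],50],[[0.005,0.0004,0],[0,0,0],50],[[0.005,0.0004,0],[0,0,0],50]]}}

```text
time: 6.2
position: [0.5787, 0.0763, 0.0233]
eef_rot: [2.307, -2.112, -0.01]
wrist_force: [-24.5, 0.3, 15.0]
opening: 0.0502
```

Run:
```python
from h import *
looks('s7')
```

```text
scene size [ 80.7 120.1] centre [0.6335 0.0828] long axis 95.5 rel n 90.4 fence xy -46.9 2.9 t 6.25 tcp [0.5787 0.0763 0.0233] F [-24.5   1.4  16.4] q6 1.19
tcp in block frame mm [-1.2 55.2] max fence x -1.4
```

>>> {"fn": "move_arm", "kwargs": {"motion": [[[-0.01,-0.001,0],[0,0,0],50],[[-0.03,-0.003,0],[0,0,0],50],[[-0.05,-0.004,0.03],[0,0,0],50],[[-0.05,-0.004,0.09],[0,0,0],50],[[-0.05,-0.004,0.15],[0,0,0],50],[[-0.05,-0.004,0.17],[0,0,0],50],[[-0.05,-0.004,0.17],[0,0,0],50]]}}

```text
time: 6.95
position: [0.5406, 0.0737, 0.1632]
eef_rot: [2.312, -2.117, -0.004]
wrist_force: [-0.1, -0.0, -0.4]
opening: 0.0499
```

Run:
```python
from h import *
looks('s8')
d=grab('wrist'); save(d['img'],'w8.png')
d=grab('scene'); save(cv2.resize(d['img'][200:275,265:345],None,fx=9,fy=7.5,interpolation=cv2.INTER_CUBIC),'s8c.png')
```

```text
scene size [ 80.2 120.4] centre [0.6339 0.0828] long axis 95.1 rel n 90.0 fence xy -46.4 2.8 t 7.0 tcp [0.5395 0.0736 0.1604] F [ 0.   0.5 -0.2] q6 1.16
tcp in block frame mm [-0.9 94.9] max fence x -1.4
```

View pics/s8c.png

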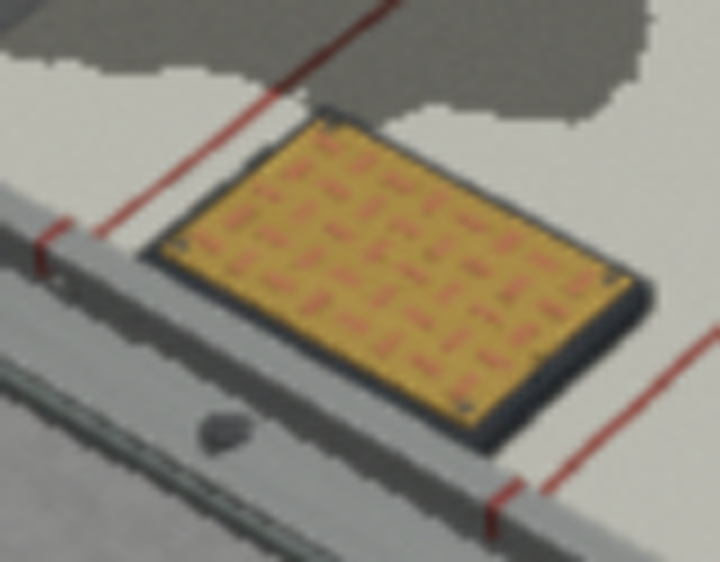

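View pics/w8.png

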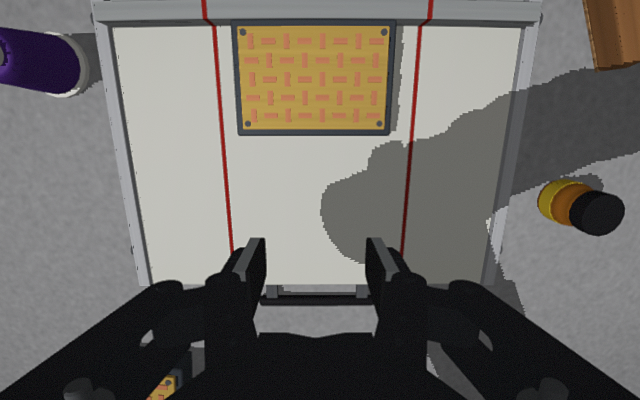

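>>> {"fn": "move_arm", "kwargs": {"motion": [[[0.05,0.0045,0],[0,0,0],50],[[0.1,0.009,0],[0,0,0],50],[[0.1,0.009,0],[0,0,0],50],[[0.1,0.009,0],[0,0,0],50]]}}

```text
time: 7.5
position: [0.6179, 0.08, 0.1539]
eef_rot: [2.301, -2.109, -0.016]
wrist_force: [-0.3, 0.6, 0.2]
opening: 0.05
```

Run:
```python
from h import *
d=grab('wrist'); save(d['img'],'w9.png')
im=d['img']
save(np.vstack([cv2.resize(im[60:260,:],None,fx=1.2,fy=2)]),'w9c.png')
```

```text
(no output)
```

View pics/w9.png

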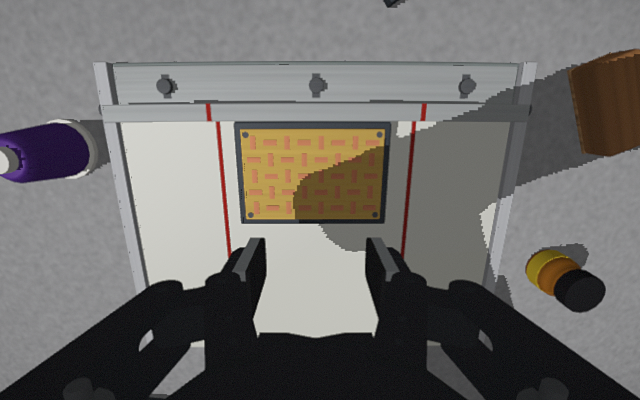

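Run:
```python
from h import *
im=cv2.imread('pics/w9.png')
a=cv2.resize(im[98:150,215:265],None,fx=7.6,fy=7.6,interpolation=cv2.INTER_CUBIC)
b=cv2.resize(im[98:150,362:412],None,fx=7.6,fy=7.6,interpolation=cv2.INTER_CUBIC)
cv2.imwrite('pics/w9z.png',np.hstack([a,b]))
# profiles along columns just beside/inside block
for u in (225,245,270,310,350,375,395): print(u,[int(im[v,u].mean()) for v in range(104,136)])
```

```text
225 [148, 166, 164, 161, 161, 159, 159, 160, 161, 164, 165, 166, 166, 165, 165, 165, 153, 183, 207, 206, 205, 205, 204, 205, 205, 205, 205, 206, 205, 204, 204, 205]
245 [150, 163, 162, 161, 159, 159, 158, 158, 161, 163, 164, 164, 167, 165, 164, 169, 155, 102, 53, 73, 83, 84, 81, 79, 80, 116, 142, 125, 94, 85, 87, 87]
270 [152, 161, 162, 159, 160, 158, 155, 157, 160, 162, 163, 164, 163, 163, 163, 166, 152, 91, 54, 74, 79, 81, 77, 77, 78, 118, 139, 142, 142, 143, 144, 142]
310 [151, 157, 157, 158, 158, 156, 155, 156, 156, 158, 159, 161, 161, 160, 162, 162, 148, 86, 56, 69, 76, 73, 73, 70, 71, 119, 137, 139, 139, 141, 139, 140]
350 [150, 155, 154, 155, 156, 156, 154, 154, 155, 155, 158, 157, 158, 157, 157, 159, 147, 90, 55, 65, 69, 69, 68, 66, 70, 113, 132, 136, 136, 136, 136, 136]
375 [147, 153, 151, 153, 155, 154, 153, 153, 155, 155, 157, 155, 155, 155, 155, 158, 147, 92, 53, 59, 64, 64, 63, 61, 56, 108, 131, 134, 135, 136, 132, 136]
395 [145, 153, 152, 153, 154, 154, 153, 152, 154, 156, 154, 155, 153, 154, 155, 156, 141, 116, 105, 107, 109, 109, 107, 105, 107, 106, 105, 102, 103, 111, 113, 109]
```

View pics/w9z.png

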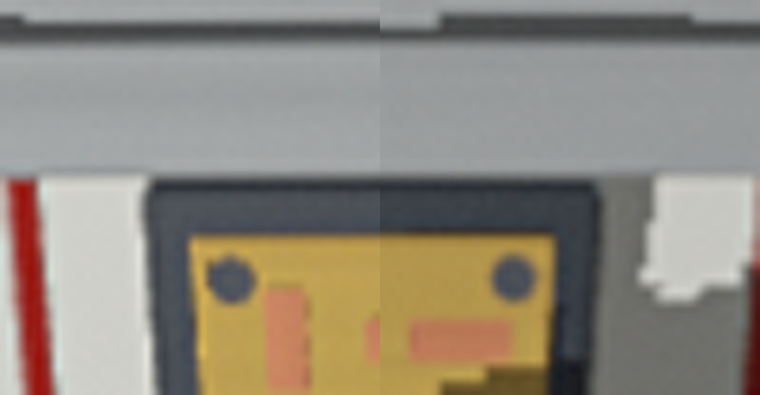

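>>> {"fn": "move_arm", "kwargs": {"motion": [[[-0.06,0,0.05],[0,0,0],50],[[-0.12,0,0.1],[0,0,0],50],[[-0.2,0,0.15],[0,0,0],50],[[-0.2,0,0.15],[0,0,0],50],[[-0.2,0,0.15],[0,0,0],50],[[-0.2,0,0.15],[0,0,0],50]]}}

```text
time: 8.15
position: [0.4568, 0.0802, 0.2775]
eef_rot: [2.309, -2.112, -0.012]
wrist_force: [0.4, -0.7, -0.7]
opening: 0.0499
```

Run:
```python
from h import *
looks('s10'); looks('',None,'top',False)
d=grab('top'); save(d['img'],'t10.png')
b=np.load('top0.npy',allow_pickle=True).item()['img'].astype(int)
i=d['img'].astype(int)
for n,(y,x) in dict(cone=(slice(148,184),slice(176,212)),jar=(slice(182,212),slice(398,432)),sand=(slice(104,150),slice(386,432))).items(): print(n,abs(i[y,x]-b[y,x]).mean())
```

```text
scene size [ 79.8 120.3] centre [0.6337 0.0827] long axis 95.2 rel n 90.1 fence xy -46.7 2.8 t 8.2 tcp [0.457  0.0801 0.2758] F [ 0.   0.8 -0.7] q6 1.05
tcp in block frame mm [ 13.4 176.2] max fence x -1.5
top size [111.7 298.4] centre [0.5776 0.139 ] long axis 128.7 rel n 123.6 fence xy -97.6 63.8 t 8.25 tcp [0.4573 0.08   0.2748] F [1.5 0.5 0.2] q6 1.05
tcp in block frame mm [ 29.2 130.8] max fence x -24.1
cone 36.82124485596708
jar 22.615686274509805
sand 26.671865154379333
```

View pics/t10.png

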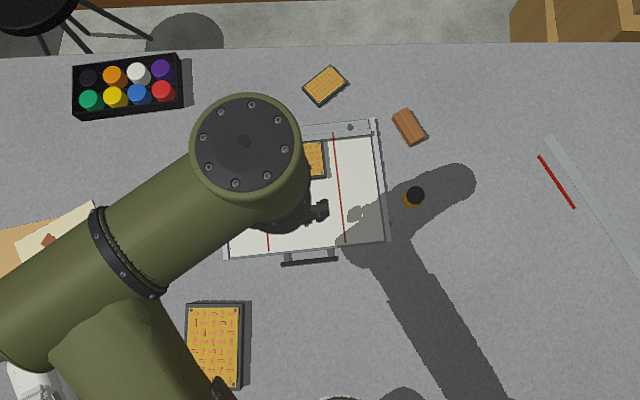

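The top view's block measurement is invalid because the arm covers most of the block. The jar at (414,196) and the sanding block at (409,127) are where they started. The cone is hidden here, but it is clear and unmoved in the earlier scene and wrist pictures.

Run:
```python
from h import *
print(bot.sign_off())
```

```text
the job is handed in; nothing more can be done
None
```

The die block is in place and handed in at about 8.3 s: one long side lies flush along the fence, with the whole block between the red lines. With the closed fingertips I pushed near one corner and turned it about 73°. No corner came closer than about 30 mm to the fence during the turn. I then opened the fingers to 50 mm and pushed it up until it stopped. The push force at that point rose to about 25 N with no further movement.

**Last checks:**
- **Alignment:** in the scene camera the long side is parallel to the fence to within 0.1°.
- **Position:** the block's centre is 2.8 mm from the fence's middle, leaving about 17 mm to each line.
- **Flush:** the wrist close-up shows no pad between block and fence at either end.

**What failed or disagreed:**
- The scene camera puts the block's centre at -46.7 mm instead of -45, which reads as a gap of about 1.5 mm. That is within the 2 mm calibration, and the wrist view and the hard stop contradict it.
- The last top-view measurement of the block was invalid because the arm hid it.
- The automatic before-and-after picture comparison of the cone, jar and sanding block was spoiled by the arm's shadow and occlusion. By eye, all three stand where they started, and the arm never worked near them. I last saw the cone in the wrist and scene views before the final retreat.

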